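# Hang the third slotted weight on the crimp pull-gauge

### The arm

A 7-joint arm with a two-finger parallel gripper is mounted at the origin on the work surface. World frame = base frame: x ahead of the robot, y to its left, z up, the work surface at z = 0. Lengths are in m, angles in rad, forces in N, time in s.
With the tool pointing down it reaches from about 0.425 to 0.95 m from the base axis. Payload 16.7 kg.
Tool frame: the origin (TCP) lies where the fingers leave the gripper's body, on its centre line; the fingertips stand r.tip_reach ahead of it and the grasp point (between the pads) lies 78 mm ahead of it (r.tip_reach is the distance from the TCP to the fingertips, in m); z points along the fingers, y is the line along which they close (so a half turn about z gives the same grasp; the last joint's range is limited). The gripper opens to 94 mm and grips with 3 to 60 N. Pads are 16 mm wide; open, the fingers measure 119 mm over their backs; the gripper's body (75 mm by 177 mm) begins 78 mm behind the grasp point.
Start: joints at [0.978, 0.426, 0.074, 1.606, -0.034, 1.111, -0.067], TCP at [0.29, -0.61, 0.303] pointing down, gripper open.
Joint ranges: [-2.85, 2.85], [-0.5, 2.14], [-1.23, 1.37], [0.21, 2.46], [-1.02, 4.16], [0.16, 2.05], [-2.73, 2.73]. Speed limits (rad/s): [1.89, 1.89, 2.39, 2.39, 3.01, 3.01, 3.01].

### API

Orientations are given as a unit quaternion [w, x, y, z].
In Python, from plant import r gives the robot as it stands. The module is installed in compiled form; this text tells all that it offers.
- The arm moves only by the tool carry_out, never from a script. Its argument "increments" is one flat list of numbers, 7 for each row, row after row: the shift along the tool's x, y, z in cm, then the turn, a rotation vector about the tool's x, y, z in degrees, then the finger opening in cm, from 0 to 9.4. In form: [dx, dy, dz, rx, ry, rz, gripper, dx, dy, dz, rx, ry, rz, gripper, ...]. A call has 1 to 8 rows; each row is the pose to reach, as a shift and turn from the pose commanded when the call began, along the tool's axes at that moment; what a row does not reach only later rows make up. A row lasts 1/8 s, in which the tool goes at most 62.5 mm and 10.7 degrees, less where a joint would pass 70% of its speed; a pose out of reach is approached as far as the arm can. A call with a gripper value outside its range is refused whole. The fingers move at their own pace and stop on an object; the grip force is fixed at half the most. Time passes only in rows, so rows that repeat a pose let the fingers close. It gives the time, the measured TCP pose, the force, the opening and the grip force at its end, in the units of the state.
- r.get_state(): the state, without advancing time (a new reading comes with each control period).
- r.get_image(name): name is "scene" or "top" or "wrist"; returns a dict with "pixels" (384x512x3 uint8, red, green, blue), "depth" (384x512 float32, m along the optical axis (not along the pixel's ray), 0 where there is no reading), "camera_matrix" (3x3 intrinsics, pixels), "eye" and "rotation" of the camera in the world. Camera axes: x right, y down, z forward; pixel columns grow to the right and rows downward; lengths in m; the calibration is good to about 2 mm. The wrist camera is an equidistant fisheye: a pixel r from the principal point sees the ray r / f radians off the axis. A picture is of the moment at which its call begins.
- r.finish_job(): hands the job in; it is judged then, once.
The state is a dict: "time_s": time; "qpos": joint angles; "dq": joint speeds; "tau": joint torques, N m; "eef_pos": TCP position; "tcp_rot": TCP orientation; "force": force on the tool from outside, world axes, zero at the start; "ft_torque": the same for the moment, N m; "finger_gap": finger opening in m; "finger_force": force on a finger pad.
Only numpy, scipy, OpenCV 4.12 (cv2) and the standard library are available. Lean on these libraries where they do the work, as an engineer would, in place of code of your own. Each camera call takes 0.05 s, during which the arm holds its last target. There are 200 camera calls.

### The job

Put the big brass slotted weight, waiting on one of the rubber pads of the wooden weight block, onto the force gauge's weight hanger as its third disc: slide it in sideways under the stem's red knob with its slot pointing straight to the back of the gauge, away from the slots of the two steel discs already there, until the stem is at the slot's end, and lower it until it drops fully home over the round boss and lies level on them. The load cell is delicate, so feel your way and never push on the gauge or its hanger harder than about 10 N in any direction. Let go of the disc and leave the other weights and the things on the bench where they are.

Things in the scene. Friction and masses are not known exactly. Their poses are not given: they have to be found in the camera images.
- gauge: Grey force gauge fixed to the bench, 45 mm high, spanning x -77 to +53 mm, y -50 to +50 mm; in front of it a black display 33 mm high, x -113 to -63 mm. Origin on the bench below the nominal hanger axis; z up, +x to the gauge's back (away from the display). On top stands the weight hanger, 128 mm high over all.
- gauge_seat (a point): Nominal seat, fixed to the gauge (same axes), 82 mm above its origin: the flat top of the hanger's two fixed steel discs (radius 29 mm, slots at +120 and -120 degrees from +x). NOT measured: the hanger floats, and in each start all of it stands off this point by up to 11 mm in x and 11 mm in y. It yields as a spring, 6 N/mm sideways, 5 N/mm down, and springs back.
- gauge_knob (a point): Nominal underside of the hanger's red knob (diameter 18 mm, 12 mm high), 34 mm above the seat, fixed to the gauge; the real one is off by the same unknown offset. Below it the upright steel stem, diameter 6 mm; round the stem's foot, on the seat, a round boss of radius 10.5 mm, 3 mm high.
- brass_centre (a point): Centre (half-way up) of the loose brass slotted disc, about 0.25 kg: radius 29 mm, 12 mm thick, with two grip flats 52 mm apart at its +y and -y sides (26 mm long) and a 3 mm high boss on top. z up. Slot opens towards its own +x, is 9 mm wide and ends 4 mm behind the centre: with the stem touching the end, the stem's axis is 1 mm behind the centre.
- brass_mouth (a point): Mouth of the brass disc's slot: point on the rim 29 mm from its centre along its +x, half-way up. The mouth flares at 45 degrees on both sides, from 9 mm to 29 mm wide, over x = 15 to 25 mm from the centre.
- brass: The same brass disc; origin at the centre of its underside, 6 mm below its centre. The underside has a round recess, radius 12.5 mm, 4 mm deep, which fits over the hanger's boss with 2 mm of play all round. Not over the boss, it would lie 3 mm too high.
- block: Wooden weight block, 290 x 80 mm, 8 mm high, fixed; origin under its centre, long side along x. On it three rubber pads 36 x 36 mm, 90 mm apart, tops 20 mm above the bench. The brass disc lies on one, its rim overhanging the pad.
- alu_centre (a point): Small aluminium slotted disc, 42 mm wide, 10 mm thick, on another pad; its centre. Leave alone.
- dark_centre (a point): Small dark steel slotted disc, 44 mm wide, 10 mm thick, on another pad; its centre. Leave alone.
- spool: Green solder-wire spool, 64 mm wide, 56 mm high, upright; origin under its centre. Leave alone.
- flux: Small jar, 50 mm wide, 50 mm high; origin under its centre. Leave alone.
- pins: Standing bundle of black contact pins, 36 mm wide, 76 mm high; origin under its centre. Leave alone.
- cutters: Blue-handled side cutters lying flat, 155 mm long along x, 12 mm high; origin near their pivot. Leave alone.

How it is judged:
By the outcome, as a careful person would: the job done as asked, in the order asked, and still so for the second after the job is handed in, with the robot touching nothing.
It also fails if it takes over 67 s, if anything falls off the work surface, if the arm or the gripper's body presses on something with over 40 N, if the wrist force passes 120 N, or if a joint passes its speed limit or range.

## Working session

There is one attempt and no reset: what is moved stays moved. The work goes in short steps, Python scripts to look and compute and a tool call to move; the robot and the scene stay as the last step left them, time stands still between calls to the robot, and variables do not carry over. Pictures are saved under pics/ and viewed, at most 10 in all, crops included, and the job is handed in when it is done.

Besides the shell and the picture viewer there is one more tool, called as a command line: name --argument value ..., lists and objects as JSON in quotes. carry_out: Moves the arm, as the interface text tells. Its arguments: {"type":"object","properties":{"increments":{"type":"array"}},"required":["increments"]}

```bash
mkdir -p pics
cat > h.py <<'E'
import numpy as np, cv2
from plant import r
def grab(n):
    d=r.get_image(n); np.savez('%s.npz'%n,**{k:np.array(v) for k,v in d.items()}); return d
def save(d,f,box=None,s=1):
    p=np.array(d['pixels'])[:,:,::-1]
    if box: p=p[box[1]:box[3],box[0]:box[2]]
    cv2.imwrite('pics/'+f,cv2.resize(p,None,fx=s,fy=s,interpolation=cv2.INTER_CUBIC))
def cloud(d):
    K=np.array(d['camera_matrix']);D=np.array(d['depth']);v,u=np.mgrid[:384,:512]
    P=np.dstack([(u-K[0,2])/K[0,0]*D,(v-K[1,2])/K[1,1]*D,D])
    return P@np.array(d['rotation']).T+np.array(d['eye'])
def ray(d,u,v,z):
    K=np.array(d['camera_matrix']);q=np.array(d['rotation'])@[(u-K[0,2])/K[0,0],(v-K[1,2])/K[1,1],1];e=np.array(d['eye'])
    return e+q*(z-e[2])/q[2]
E
python3 - <<'E'
from h import *
for n in('top','scene'):
    d=grab(n); save(d,n+'1.png',s=1.5); print(n,d['camera_matrix'],d['eye'],d['rotation'])
s=r.get_state();print({k:np.round(v,4) for k,v in s.items()},r.tip_reach)
E
```

```text
top [[464.09703835   0.         247.41859974]
 [  0.         464.09703835 188.62302548]
 [  0.           0.           1.        ]] [0.39686458 0.11131567 1.14898014] [-0.07168303  0.7080385  -0.69940965  0.06609962]
scene [[404.16160229   0.         255.34467768]
 [  0.         404.16160229 191.77980371]
 [  0.           0.           1.        ]] [1.23141716 0.19024313 0.82262845] [-0.23109112  0.62255877  0.69921342 -0.26479814]
{'time_s': np.float64(0.1), 'qpos': array([ 0.9775,  0.4267,  0.0739,  1.6065, -0.0341,  1.1108, -0.0671]), 'dq': array([-0.0014, -0.0026, -0.0013, -0.0008, -0.0022,  0.0002,  0.0024]), 'tau': array([ 1.08000e-02, -9.37458e+01,  3.67750e+00, -4.55040e+01,
       -4.86000e-02,  1.67000e-02, -0.00000e+00]), 'eef_pos': array([ 0.2897, -0.6094,  0.302 ]), 'tcp_rot': array([-5.000e-04,  9.755e-01,  2.201e-01, -2.000e-04]), 'force': array([0.4018, 0.2916, 0.0927]), 'ft_torque': array([-0.0026, -0.0124,  0.0196]), 'finger_force': np.float64(0.0), 'finger_gap': np.float64(0.0939)} 0.0972
```

View pics/top1.png

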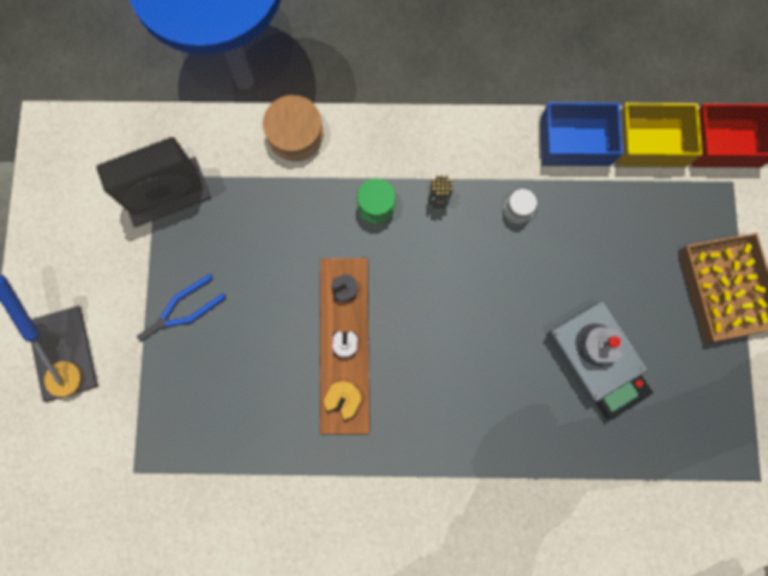

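View pics/scene1.png

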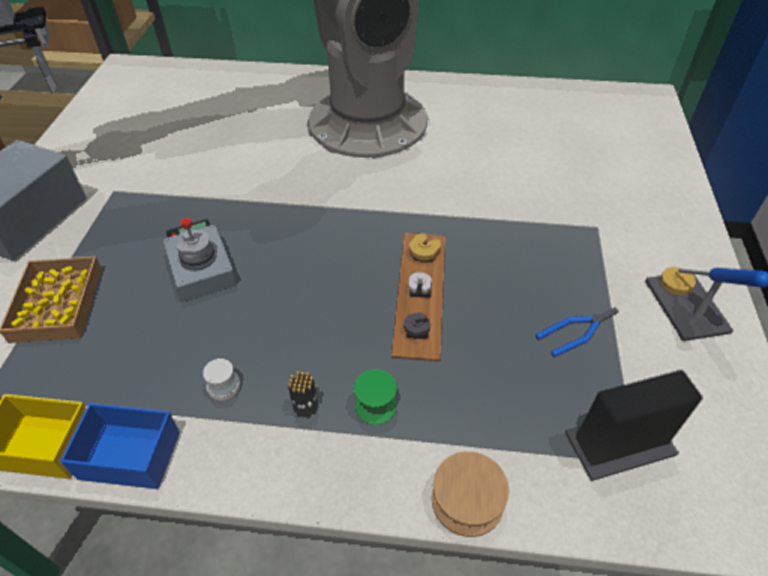

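The top view shows the brass at about (343,401)/1.5 with its slot to the lower left, and the gauge at about (600,350)/1.5 with the display to the lower right. In the scene view the gauge is at top left. The camera rotation comes as a quaternion, so I'll fix the helper and take enlarged crops.

```bash
cat >> h.py <<'E'
from scipy.spatial.transform import Rotation as Ro
def M(q): q=np.array(q); return Ro.from_quat(np.roll(q,-1)).as_matrix()
def fix(d): d=dict(d); d['rotation']=M(d['rotation']) if np.array(d['rotation']).ndim==1 else d['rotation']; return d
_g=grab
def grab(n): return fix(_g(n))
def load(n): return fix(np.load('%s.npz'%n))
E
python3 - <<'E'
from h import *
d=load('top'); C=cloud(d)
a=np.array(d['pixels'])[:,:,::-1]
A=cv2.resize(a[240:300,200:260],None,fx=6.5,fy=6.5,interpolation=cv2.INTER_CUBIC)
B=cv2.resize(a[195:285,360:440],(390,439),interpolation=cv2.INTER_CUBIC)
B=B[:390]; cv2.imwrite('pics/crop1.png',np.hstack([A[:390],B]))
# depth-based
def fit(m,n):
    P=C[m]; print(n,m.sum(),P.mean(0).round(4),P[:,2].min().round(4),P[:,2].max().round(4)); return P
v,u=np.mgrid[:384,:512]
box=lambda x0,y0,x1,y1:(u>=x0)&(u<x1)&(v>=y0)&(v<y1)
z=C[...,2]
b=fit(box(205,245,250,290)&(z>0.027),'brass'); print(cv2.minEnclosingCircle((b[:,:2]*1000).astype(np.float32)))
g=fit(box(360,195,440,285)&(z>0.04)&(z<.05),'gaugetop'); print(cv2.minAreaRect((g[:,:2]*1000).astype(np.float32)))
k=fit(box(360,195,440,285)&(z>0.11),'knob'); 
h=fit(box(360,195,440,285)&(z>0.074)&(z<.09),'discs'); print(cv2.minEnclosingCircle((h[:,:2]*1000).astype(np.float32)))
for n,q in dict(spool=(250,134),pins=(293,125),flux=(348,137)).items(): print(n,C[q[1],q[0]].round(3))
E
```

```text
brass 392 [0.4312 0.1626 0.0615] 0.0273 1.149
((420.19354248046875, 149.690185546875), 44.90937042236328)
gaugetop 1642 [ 0.5079 -0.2388  0.0456] 0.0401 0.05
((511.32476806640625, -239.94215393066406), (129.77511596679688, 100.84899139404297), 31.120603561401367)
knob 92 [ 0.4743 -0.1153  0.4829] 0.1166 1.149
discs 403 [ 0.5146 -0.2325  0.0826] 0.0742 0.0899
((515.9457397460938, -237.2957305908203), 29.210739135742188)
spool [0.749 0.117 0.059]
pins [0.772 0.011 0.061]
flux [ 0.746 -0.124  0.052]
```

View pics/crop1.png

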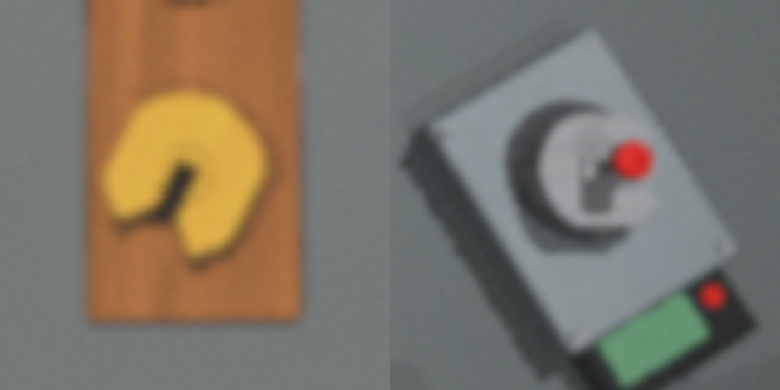

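The crop shows the brass centred near (186,178) with its slot end near (185,165) and the mouth midpoint near (157,240). In the gauge crop the knob is at (633,160). Next: clean measurements and the first move.

```bash
cat >> h.py <<'E'
def plan(p,yaw,up=None):
    """p: target TCP world, yaw of tool x in deg; prints tool-frame shift cm, rotvec deg"""
    s=r.get_state(); R=M(s['tcp_rot']); 
    T=Ro.from_euler('z',yaw,degrees=True).as_matrix()@np.diag([1,-1,-1])
    dp=R.T@(np.array(p)-s['eef_pos'])*100; rv=Ro.from_matrix(R.T@T).as_rotvec(degrees=True)
    print('shift cm',dp.round(2),'rot',rv.round(1),'rows min',(max(np.linalg.norm(dp)/6.25,np.linalg.norm(rv)/10.7)).round(1))
def world(): 
    s=r.get_state(); R=M(s['tcp_rot']); print('t',s['time_s'],'p',np.round(s['eef_pos'],4),'x yaw',np.degrees(np.arctan2(R[1,0],R[0,0])).round(2),'tilt',R[:,2].round(4),'F',np.round(s['force'],2),'gap',s['finger_gap'],s['finger_force'])
E
python3 - <<'E'
from h import *
d=load('top'); C=cloud(d); v,u=np.mgrid[:384,:512]; z=C[...,2]; p=np.array(d['pixels']).astype(int)
box=lambda x0,y0,x1,y1:(u>=x0)&(u<x1)&(v>=y0)&(v<y1)
gx=np.array([np.cos(np.radians(31.12)),np.sin(np.radians(31.12))]); print('gauge O',np.array([511.3,-239.9])+12*gx)
red=box(395,215,415,240)&(p[...,0]>140)&(p[...,1]<90); uu,vv=u[red].mean(),v[red].mean(); print(uu,vv,'knob',ray(d,uu,vv,.126).round(4))
b=box(205,245,255,290)&(p[...,0]>150)&(p[...,2]<120); q=np.argwhere(b)
P=np.array([ray(d,x,y,.033)[:2] for y,x in q])*1000
print('brass circ',cv2.minEnclosingCircle(P.astype(np.float32)),'centroid',P.mean(0))
f=lambda x,y:ray(d,200+x/6.5-.42,240+y/6.5-.42,.032)[:2]
a,m=f(185,165),f(157,240); print(a,m,np.degrees(np.arctan2(*(m-a)[::-1])))
c=cv2.minEnclosingCircle(P.astype(np.float32))[0]; e=P.mean(0)-c; print('ang from centroid',np.degrees(np.arctan2(-e[1],-e[0])))
plan([.46,-.25,.30],31)
E
```

```text
gauge O [ 521.57304074 -233.69801371]
409.1219512195122 227.5609756097561 knob [ 0.5157 -0.2369  0.126 ]
brass circ ((428.98858642578125, 163.2157440185547), 61.89579772949219) centroid [430.42612082 162.44674928]
[0.43213482 0.16528193] [0.40506209 0.17490845] 160.42563841105016
ang from centroid 151.85588895568176
shift cm [ 30.81 -25.14   0.23] rot [-0.1  0.  -5.6] rows min 6.4
```

carry_out --increments '[4.4,-3.6,0,0,0,-1,9.4,8.8,-7.2,0,0,0,-2,9.4,13.2,-10.8,0,0,0,-3,9.4,17.6,-14.4,0,0,0,-4,9.4,22,-18,0,0,0,-5,9.4,26.4,-21.6,0,0,0,-5.6,9.4,30.8,-25.2,0,0,0,-5.6,9.4,30.8,-25.2,0,0,0,-5.6,9.4]'

```text
time_s: 1.1
eef_pos: [0.4615, -0.2457, 0.3027]
tcp_rot: [-0.0, 0.963, 0.27, 0.0]
force: [-0.8, -0.8, 0.1]
finger_gap: 0.0938
finger_force: 0.0
```

Run:
```python
from h import *
world(); d=grab('wrist'); save(d,'w1.png',s=1.5); print(d['camera_matrix'],d['eye'],d['rotation'])
s=r.get_state(); print(M(s['tcp_rot']).T@(np.array(d['eye'])-s['eef_pos']))
# next: above brass
plan([.43,.163,.22],155)
```

```text
t 1.1 p [ 0.4615 -0.2457  0.3027] x yaw 31.39 tilt [ 3.0e-04  1.1e-03 -1.0e+00] F [-0.79 -0.85  0.11] gap 0.09382356745997594 0.0
[[297.31863964   0.         257.98445118]
 [  0.         297.31863964 187.59036868]
 [  0.           0.           1.        ]] [ 0.52145093 -0.20933364  0.38538988] [[ 5.21989127e-01 -8.26853932e-01 -2.09379859e-01]
 [-8.52951904e-01 -5.06199531e-01 -1.27416970e-01]
 [-6.32763973e-04  2.45101222e-01 -9.69497287e-01]]
[ 0.07227863 -0.00151499 -0.08279375]
shift cm [ 18.71 -36.73   8.27] rot [  -0.    -0.  -123.8] rows min 11.6
```

View pics/w1.png

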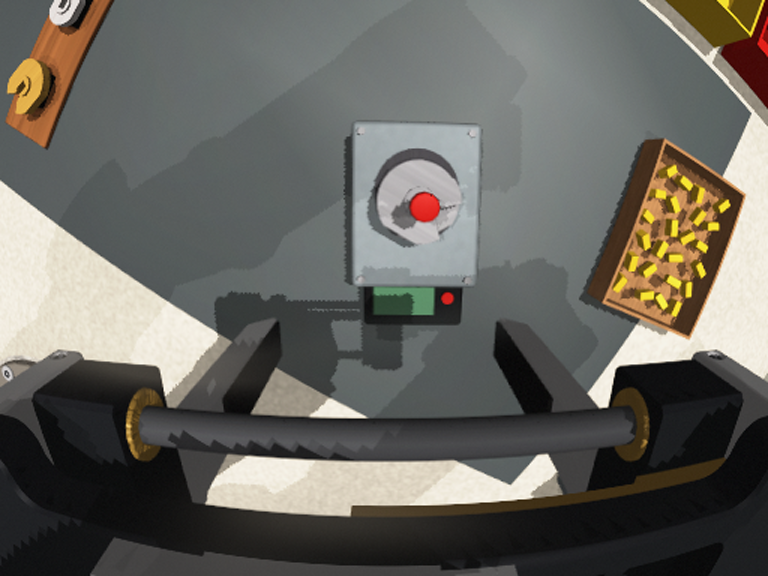

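The wrist view shows the knob at (424,207) and gauge corners near (354,122), (480,125), (478,286) and (353,284), all in 1.5x pixels. The brass is visible at top left.

```bash
cat >> h.py <<'E'
def fray(d,u,v,z):
    K=np.array(d['camera_matrix']);a=np.array([u-K[0,2],v-K[1,2]])/K[0,0];t=np.linalg.norm(a)
    q=np.array(d['rotation'])@np.r_[a/t*np.sin(t),np.cos(t)];e=np.array(d['eye'])
    return e+q*(z-e[2])/q[2]
E
python3 - <<'E'
from h import *
d=load('wrist'); p=np.array(d['pixels']).astype(int); v,u=np.mgrid[:384,:512]
red=(p[...,0]>150)&(p[...,1]<80)&(p[...,2]<80)&(u>268)&(u<300)&(v>122)&(v<152)
x,y=u[red].mean(),v[red].mean(); print(x,y,red.sum(),'knob',fray(d,x,y,.125).round(4))
c=[fray(d,a/1.5-.2,b/1.5-.2,.045)[:2] for a,b in((354,122),(480,125),(478,286),(353,284))]
c=np.array(c);print(c.round(4),c.mean(0)); 
ang=lambda w:np.degrees(np.arctan2(w[1],w[0])); print(ang(c[0]-c[3]),ang(c[1]-c[2]),ang(c[0]-c[1])-90,ang(c[3]-c[2])-90)
E
```

```text
282.9419795221843 137.88737201365188 293 knob [ 0.515  -0.2388  0.125 ]
[[ 0.5406 -0.168 ]
 [ 0.5899 -0.25  ]
 [ 0.4828 -0.3178]
 [ 0.4322 -0.232 ]] [ 0.51139095 -0.24195212]
30.54790246820386 32.33199719165179 30.976298609815785 30.511965745840214
```

carry_out --increments '[2.4,-4.6,1,0,0,-10.3,9.4,4.8,-9.2,2,0,0,-20.6,9.4,7.2,-13.8,3,0,0,-30.9,9.4,9.6,-18.4,4,0,0,-41.2,9.4,12,-23,5,0,0,-51.5,9.4,14.4,-27.6,6,0,0,-61.8,9.4,16.8,-32.2,6.6,0,0,-72.1,9.4,18.7,-36.7,7,0,0,-82.4,9.4]'

```text
time_s: 2.15
eef_pos: [0.431, 0.1616, 0.2324]
tcp_rot: [-0.0, 0.547, 0.837, -0.0]
force: [1.4, 0.1, -0.8]
finger_gap: 0.094
finger_force: 0.0
```

carry_out --increments '[0,0,0,0,0,-10.4,9.4,0,0,0,0,0,-20.8,9.4,0,0,0,0,0,-31.2,9.4,0,0,0,0,0,-41.4,9.4,0,0,0,0,0,-41.4,9.4,0,0,0,0,0,-41.4,9.4]'

```text
time_s: 2.9
eef_pos: [0.4311, 0.1605, 0.2326]
tcp_rot: [-0.0, 0.221, 0.975, -0.0]
force: [0.0, -0.7, -0.5]
finger_gap: 0.0941
finger_force: 0.0
```

Run:
```python
from h import *
world(); d=grab('wrist'); save(d,'w2.png',s=1.5)
```

```text
t 2.9 p [0.4311 0.1605 0.2326] x yaw 154.51 tilt [-2.e-04 -1.e-04 -1.e+00] F [ 0.01 -0.73 -0.51] gap 0.09412751479195118 0.0
```

View pics/w2.png

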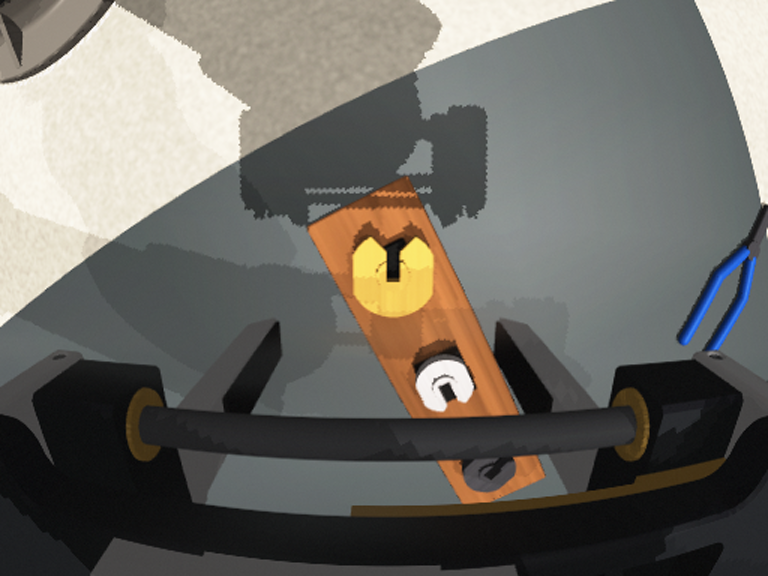

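The wrist view shows the brass at about (394,278), its flats vertical at x≈354 and 434, and its slot pointing straight up. It is aligned with the tool already. I'll compute its centre from the yellow mask.

Run:
```python
from h import *
d=load('wrist'); p=np.array(d['pixels']).astype(int); v,u=np.mgrid[:384,:512]
m=(p[...,0]>150)&(p[...,0]-p[...,2]>90)&(p[...,1]>p[...,0]*.66)&(u>225)&(u<295)&(v>150)&(v<216)
P=np.array([fray(d,a,b,.032) for a,b in zip(u[m],v[m])]); s=r.get_state(); R=M(s['tcp_rot'])
L=(P-s['eef_pos'])@R*1000; print(len(L),L.min(0),L.max(0))
# flats: left & right edge by local x row
for lo in range(int(L[:,0].min()),int(L[:,0].max()),6):
    k=L[(L[:,0]>=lo)&(L[:,0]<lo+6)][:,1]; print(lo,k.min().round(1),k.max().round(1))
```

```text
2195 [-24.72403115 -23.73839511 200.63896871] [ 28.93824508  29.43328354 200.64567004]
-24 -15.9 21.1
-18 -21.8 27.0
-12 -23.7 28.9
-6 -23.7 28.8
0 -23.6 28.6
6 -23.5 29.4
12 -23.3 29.3
18 -23.3 28.2
24 -18.3 24.2
```

carry_out --increments '[0.4,0.3,3.5,0,0,0,9.4,0.4,0.3,7,0,0,0,9.4,0.4,0.3,10,0,0,0,7.5,0.4,0.3,11,0,0,0,7,0.4,0.3,11.4,0,0,0,6.5,0.4,0.3,11.4,0,0,0,6.5,0.4,0.3,11.4,0,0,0,6.5]'

```text
time_s: 3.82
eef_pos: [0.429, 0.1656, 0.1195]
tcp_rot: [0.001, 0.218, 0.976, 0.0]
force: [0.5, 0.2, 0.4]
finger_gap: 0.0649
finger_force: 0.0
```

carry_out --increments '[0,0,0,0,0,0,5.5,0,0,0,0,0,0,4.8,0,0,0,0,0,0,4.8,0,0,0,0,0,0,4.8,0,0,0,0,0,0,4.8]'

```text
time_s: 4.45
eef_pos: [0.4287, 0.1656, 0.1191]
tcp_rot: [0.0, 0.218, 0.976, 0.0]
force: [-1.7, -1.3, 7.1]
finger_gap: 0.0516
finger_force: 30.0
```

Run:
```python
from h import *
world()
```

```text
t 4.45 p [0.4287 0.1656 0.1191] x yaw 154.82 tilt [ 5.e-04 -0.e+00 -1.e+00] F [-1.73 -1.34  7.1 ] gap 0.05158871284296115 29.997042417526245
```

carry_out --increments '[0,0,-0.5,0,0,0,4.8,0,0,-2,0,0,0,4.8,0,0,-5,0,0,0,4.8,0,0,-8,0,0,0,4.8,0,0,-11,0,0,0,4.8,0,0,-12.1,0,0,0,4.8,0,0,-12.1,0,0,0,4.8,0,0,-12.1,0,0,0,4.8]'

```text
time_s: 5.45
eef_pos: [0.4281, 0.1652, 0.2388]
tcp_rot: [-0.001, 0.218, 0.976, -0.0]
force: [-0.7, 0.2, -3.4]
finger_gap: 0.0518
finger_force: 30.0
```

Run:
```python
from h import *
world(); d=grab('wrist'); save(d,'w3.png',(150,80,400,300),2)
plan([.4684,-.2660,.24],31)
```

```text
t 5.45 p [0.4281 0.1652 0.2388] x yaw 154.82 tilt [-1.3e-03 -3.0e-04 -1.0e+00] F [-0.68  0.19 -3.36] gap 0.05182219573628384 29.997549802064896
shift cm [-21.99 -37.32  -0.12] rot [-1.000e-01  0.000e+00  1.238e+02] rows min 11.6
```

View pics/w3.png

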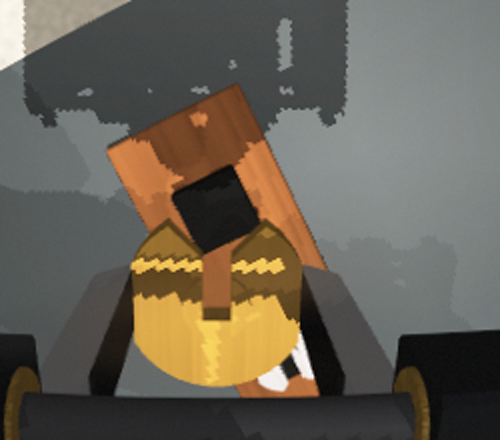

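The disc is held level, slot forward (slot at crop x≈216, flats at 132 and 300). On to the gauge.

carry_out --increments '[-1.8,-3.1,-0.5,0,0,10.3,4.8,-3.7,-6.2,-0.5,0,0,20.6,4.8,-5.5,-9.3,-0.5,0,0,31,4.8,-7.3,-12.4,-0.5,0,0,41.3,4.8,-9.2,-15.5,-0.5,0,0,51.6,4.8,-11,-18.7,-0.5,0,0,61.9,4.8,-12.8,-21.8,-0.5,0,0,72.2,4.8,-14.7,-24.9,-0.5,0,0,82.5,4.8]'

```text
time_s: 6.5
eef_pos: [0.4553, -0.1233, 0.2437]
tcp_rot: [-0.001, 0.809, 0.588, -0.001]
force: [0.6, 0.4, -3.2]
finger_gap: 0.0518
finger_force: 30.0
```

Run:
```python
from h import *
world(); plan([.4684,-.2660,.24],31)
```

```text
t 6.5 p [ 0.4553 -0.1233  0.2437] x yaw 72.01 tilt [-1.6e-03  4.0e-04 -1.0e+00] F [ 0.62  0.42 -3.25] gap 0.051844647296318325 29.992305301129818
shift cm [-13.16   5.65   0.37] rot [-0.1  0.  41. ] rows min 3.8
```

carry_out --increments '[-3,1.3,0,0,0,9,4.8,-6,2.6,0,0,0,18,4.8,-9,3.9,0,0,0,27,4.8,-12,5.2,0,0,0,36,4.8,-13.2,5.7,0.2,0,0,40.7,4.8,-13.2,5.7,0.2,0,0,40.7,4.8,-13.2,5.7,0.2,0,0,40.7,4.8,-13.2,5.7,0.2,0,0,40.7,4.8]'

```text
time_s: 7.5
eef_pos: [0.4699, -0.2646, 0.2426]
tcp_rot: [-0.0, 0.962, 0.274, -0.0]
force: [0.3, -0.2, -2.8]
finger_gap: 0.0516
finger_force: 30.0
```

Run:
```python
from h import *
world(); d=grab('wrist'); save(d,'w4.png',(120,60,400,290),2.6)
p=np.array(d['pixels']).astype(int); v,u=np.mgrid[:384,:512]
s=r.get_state(); R=M(s['tcp_rot'])
red=(p[...,0]>140)&(p[...,1]<80)&(p[...,2]<80)&(u>200)&(u<350)&(v>90)&(v<190)
x,y=u[red].mean(),v[red].mean(); k=fray(d,x,y,.125); print(x,y,red.sum(),'knob',k.round(4),'tool',((k-s['eef_pos'])@R*1000).round(1))
m=(p[...,0]>120)&(p[...,0]-p[...,2]>60)&(p[...,1]>p[...,0]*.6)&(u>180)&(u<310)&(v>150)&(v<290)
zt=s['eef_pos'][2]-.0972-.0019+.012
L=(np.array([fray(d,a,b,zt) for a,b in zip(u[m],v[m])])-s['eef_pos'])@R*1000; print('brass local',m.sum(),L.min(0).round(1),L.max(0).round(1))
plan([.4684,-.2660,.19],31)
```

```text
t 7.5 p [ 0.4699 -0.2646  0.2426] x yaw 31.75 tilt [-2.e-04  3.e-04 -1.e+00] F [ 0.3  -0.24 -2.83] gap 0.05159221939521487 29.99754197895527
259.88235294117646 140.57115749525616 527 knob [ 0.5149 -0.2384  0.125 ] tool [ 52.2   1.2 117.7]
brass local 3683 [-29.7 -26.1  87.1] [47.7 25.7 87.1]
shift cm [-0.19  0.02  5.27] rot [-0.  -0.   0.7] rows min 0.8
```

View pics/w4.png

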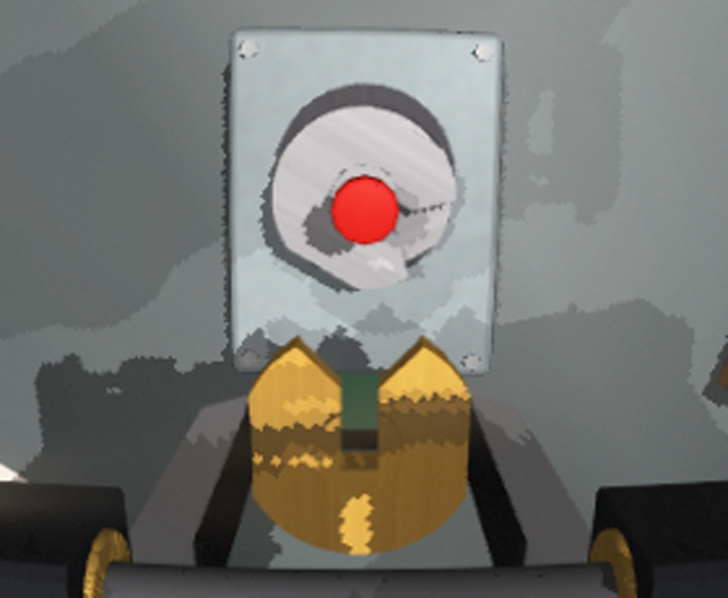

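The knob is at crop (365,210), straight ahead of the slot (slot at x≈360), and the gauge edges are parallel to the tool. Align, descend to slide height, then re-read.

carry_out --increments '[0,0.1,1.5,0,0,0.6,4.8,0,0.1,3,0,0,0.6,4.8,0,0.1,4.5,0,0,0.6,4.8,0,0.1,5.3,0,0,0.6,4.8,0,0.1,5.3,0,0,0.6,4.8,0,0.1,5.3,0,0,0.6,4.8]'

```text
time_s: 8.3
eef_pos: [0.4706, -0.2664, 0.19]
tcp_rot: [0.0, 0.964, 0.267, 0.0]
force: [0.1, 0.9, -2.8]
finger_gap: 0.0512
finger_force: 30.0
```

Run:
```python
from h import *
world(); d=grab('wrist')
p=np.array(d['pixels']).astype(int); v,u=np.mgrid[:384,:512]
s=r.get_state(); R=M(s['tcp_rot'])
red=(p[...,0]>140)&(p[...,1]<80)&(p[...,2]<80)&(u>200)&(u<350)&(v>60)&(v<190)
x,y=u[red].mean(),v[red].mean(); k=fray(d,x,y,.125); print(x,y,red.sum(),'knob',k.round(4),'tool',((k-s['eef_pos'])@R*1000).round(1))
e=(np.array([.5152,-.2381,.1])-s['eef_pos'])@R*1000; print('stem tool',e.round(1))
```

```text
t 8.3 p [ 0.4706 -0.2664  0.19  ] x yaw 31.03 tilt [ 4.e-04 -2.e-04 -1.e+00] F [ 0.13  0.89 -2.75] gap 0.05123546277184374 29.997454583644867
255.2684703433923 149.36628511966703 961 knob [ 0.5149 -0.2383  0.125 ] tool [52.4 -1.2 65.1]
stem tool [52.7 -1.3 90.1]
```

carry_out --increments '[0.5,-0.1,0,0,0,0,4.8,1,-0.1,0,0,0,0,4.8,1.6,-0.1,0,0,0,0,4.8,2.2,-0.1,0,0,0,0,4.8,2.8,-0.1,0,0,0,0,4.8,3.3,-0.1,0,0,0,0,4.8,3.6,-0.1,0,0,0,0,4.8,3.6,-0.1,0,0,0,0,4.8]'

```text
time_s: 9.35
eef_pos: [0.5008, -0.2467, 0.1896]
tcp_rot: [-0.0, 0.964, 0.268, -0.0]
force: [1.4, 0.0, -2.1]
finger_gap: 0.0515
finger_force: 30.0
```

Run:
```python
from h import *
world()
s=r.get_state(); R=M(s['tcp_rot']); print('stem tool',((np.array([.5149,-.2383,.1])-s['eef_pos'])@R*1000).round(1),'F tool',(np.array(s['force'])@R).round(2))
```

```text
t 9.35 p [ 0.5008 -0.2467  0.1896] x yaw 31.04 tilt [-1.e-04  1.e-04 -1.e+00] F [ 1.38  0.03 -2.1 ] gap 0.05154031945217026 29.997465535998344
stem tool [16.4  0.  89.6] F tool [1.2  0.69 2.1 ]
```

carry_out --increments '[0.3,0,0,0,0,0,4.8,0.6,0,0,0,0,0,4.8,0.9,0,0,0,0,0,4.8,1.2,0,0,0,0,0,4.8,1.2,0,0,0,0,0,4.8,1.2,0,0,0,0,0,4.8]'

```text
time_s: 10.1
eef_pos: [0.5109, -0.2407, 0.1897]
tcp_rot: [-0.0, 0.964, 0.267, -0.0]
force: [0.0, -0.7, -2.1]
finger_gap: 0.0514
finger_force: 30.0
```

carry_out --increments '[0.1,0,0,0,0,0,4.8,0.2,0,0,0,0,0,4.8,0.3,0,0,0,0,0,4.8,0.3,0,0,0,0,0,4.8,0.3,0,0,0,0,0,4.8]'

```text
time_s: 10.72
eef_pos: [0.5135, -0.2392, 0.1897]
tcp_rot: [-0.0, 0.964, 0.267, -0.0]
force: [0.1, -0.7, -2.7]
finger_gap: 0.0516
finger_force: 30.0
```

Run:
```python
from h import *
world(); d=grab('wrist'); save(d,'w5.png',(160,90,360,290),2.6)
p=np.array(d['pixels']).astype(int); v,u=np.mgrid[:384,:512]
s=r.get_state(); R=M(s['tcp_rot'])
red=(p[...,0]>140)&(p[...,1]<80)&(p[...,2]<80)&(u>200)&(u<350)&(v>60)&(v<290)
x,y=u[red].mean(),v[red].mean(); k=fray(d,x,y,.125)
print('knob',k.round(4),'tool',((k-s['eef_pos'])@R*1000).round(1),'F tool',(np.array(s['force'])@R).round(2))
```

```text
t 10.725 p [ 0.5135 -0.2392  0.1897] x yaw 31.02 tilt [-1.e-04  0.e+00 -1.e+00] F [ 0.12 -0.68 -2.74] gap 0.05164405221053298 29.997638650238514
knob [ 0.5135 -0.2372  0.125 ] tool [ 0.9 -1.7 64.7] F tool [ 0.72 -0.88  2.49]
```

View pics/w5.png

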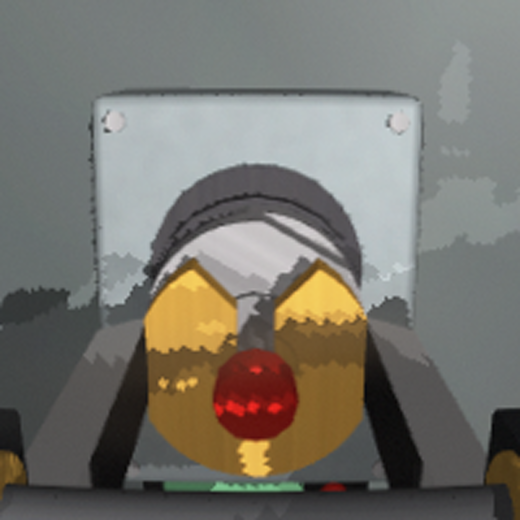

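The knob is at crop (255,393), centred over the slot (x 237–274). Feel for the slot's end.

carry_out --increments '[0.1,0,0,0,0,0,4.8,0.2,0,0,0,0,0,4.8,0.2,0,0,0,0,0,4.8,0.2,0,0,0,0,0,4.8]'

```text
time_s: 11.28
eef_pos: [0.5153, -0.2381, 0.1897]
tcp_rot: [-0.0, 0.964, 0.267, 0.0]
force: [0.3, 0.1, -2.5]
finger_gap: 0.0516
finger_force: 30.0
```

carry_out --increments '[0.05,0,0,0,0,0,4.8,0.05,0,0,0,0,0,4.8,0.05,0,0,0,0,0,4.8]'

```text
time_s: 11.65
eef_pos: [0.5157, -0.2378, 0.1897]
tcp_rot: [-0.0, 0.964, 0.267, -0.0]
force: [0.0, 0.6, -2.1]
finger_gap: 0.0515
finger_force: 30.0
```

Run:
```python
from h import *
world()
s=r.get_state(); R=M(s['tcp_rot']); print('stem tool',((np.array([.5149,-.2383,.1])-s['eef_pos'])@R*1000).round(1),'F tool',(np.array(s['force'])@R).round(2))
```

```text
t 11.65 p [ 0.5157 -0.2378  0.1897] x yaw 31.03 tilt [-0.e+00  1.e-04 -1.e+00] F [ 0.02  0.59 -2.08] gap 0.05147389142354253 29.99760612845421
stem tool [-0.9  0.  89.7] F tool [ 0.32 -0.49  2.08]
```

Not there yet; continue in half-millimetre steps.

carry_out --increments '[0.05,0,0,0,0,0,4.8,0.05,0,0,0,0,0,4.8,0.05,0,0,0,0,0,4.8]'

```text
time_s: 12.02
eef_pos: [0.5162, -0.2376, 0.1897]
tcp_rot: [-0.0, 0.964, 0.267, 0.0]
force: [0.1, -0.6, -2.4]
finger_gap: 0.0517
finger_force: 30.0
```

carry_out --increments '[0.05,0,0,0,0,0,4.8,0.05,0,0,0,0,0,4.8,0.05,0,0,0,0,0,4.8]'

```text
time_s: 12.4
eef_pos: [0.5166, -0.2373, 0.1897]
tcp_rot: [-0.0, 0.964, 0.267, 0.0]
force: [0.4, -0.3, -1.7]
finger_gap: 0.0518
finger_force: 30.0
```

carry_out --increments '[0.04,0,0,0,0,0,4.8,0.04,0,0,0,0,0,4.8,0.04,0,0,0,0,0,4.8]'

```text
time_s: 12.78
eef_pos: [0.5169, -0.2371, 0.1897]
tcp_rot: [-0.0, 0.964, 0.267, -0.0]
force: [-0.3, 0.6, -2.3]
finger_gap: 0.0516
finger_force: 30.0
```

carry_out --increments '[0.05,0,0,0,0,0,4.8,0.05,0,0,0,0,0,4.8,0.05,0,0,0,0,0,4.8]'

```text
time_s: 13.15
eef_pos: [0.5173, -0.2369, 0.1896]
tcp_rot: [-0.0, 0.964, 0.267, -0.0]
force: [-1.3, -0.0, -2.1]
finger_gap: 0.0516
finger_force: 30.0
```

carry_out --increments '[0.05,0,0,0,0,0,4.8,0.05,0,0,0,0,0,4.8,0.05,0,0,0,0,0,4.8]'

```text
time_s: 13.52
eef_pos: [0.5177, -0.2367, 0.1897]
tcp_rot: [-0.0, 0.964, 0.267, -0.0]
force: [-2.3, 0.5, -2.8]
finger_gap: 0.0513
finger_force: 30.0
```

Run:
```python
from h import *
world()
s=r.get_state(); R=M(s['tcp_rot']); print('stem tool',((np.array([.5149,-.2383,.1])-s['eef_pos'])@R*1000).round(1),'F tool',(np.array(s['force'])@R).round(2),np.round(s['ft_torque'],3))
```

```text
t 13.525 p [ 0.5177 -0.2367  0.1897] x yaw 31.02 tilt [-2.e-04  0.e+00 -1.e+00] F [-2.31  0.5  -2.84] gap 0.05130929451342267 29.997453801333904
stem tool [-3.2 -0.  89.7] F tool [-1.72 -1.62  2.85] [-0.218  0.35   0.01 ]
```

Contact with the slot's end (about 2 N), with some side force. I'll ease back a touch and sideways.

carry_out --increments '[-0.03,-0.08,0,0,0,0,4.8,-0.03,-0.08,0,0,0,0,4.8,-0.03,-0.08,0,0,0,0,4.8]'

```text
time_s: 13.9
eef_pos: [0.5171, -0.2361, 0.1897]
tcp_rot: [0.0, 0.964, 0.267, 0.0]
force: [-1.0, -0.8, -2.6]
finger_gap: 0.0517
finger_force: 30.0
```

Run:
```python
from h import *
for i in range(5):
    r.get_image('top'); s=r.get_state(); R=M(s['tcp_rot']); print('F tool',(np.array(s['force'])@R).round(2))
world()
```

```text
F tool [-1.98  0.25  2.95]
F tool [-0.52  0.28  2.66]
F tool [-1.28  1.33  2.42]
F tool [-1.83  0.73  2.38]
F tool [-1.1   0.31  2.8 ]
t 14.15 p [ 0.5171 -0.2361  0.1897] x yaw 31.02 tilt [ 0.e+00  1.e-04 -1.e+00] F [-0.79 -0.83 -2.8 ] gap 0.05170269895583085 29.997478164732456
```

carry_out --increments '[-0.02,0.03,0.1,0,0,0,4.8,-0.02,0.03,0.2,0,0,0,4.8,-0.02,0.03,0.3,0,0,0,4.8,-0.02,0.03,0.4,0,0,0,4.8,-0.02,0.03,0.5,0,0,0,4.8,-0.02,0.03,0.5,0,0,0,4.8,-0.02,0.03,0.5,0,0,0,4.8]'

```text
time_s: 15.02
eef_pos: [0.5171, -0.2364, 0.1847]
tcp_rot: [-0.0, 0.964, 0.267, 0.0]
force: [-0.4, -1.2, -2.9]
finger_gap: 0.0516
finger_force: 30.0
```

carry_out --increments '[0,0,0.05,0,0,0,4.8,0,0,0.1,0,0,0,4.8,0,0,0.1,0,0,0,4.8,0,0,0.1,0,0,0,4.8]'

```text
time_s: 15.52
eef_pos: [0.5171, -0.2364, 0.1837]
tcp_rot: [-0.0, 0.964, 0.267, 0.0]
force: [-1.4, -1.3, -2.3]
finger_gap: 0.0516
finger_force: 30.0
```

carry_out --increments '[0,0,0.05,0,0,0,4.8,0,0,0.1,0,0,0,4.8,0,0,0.1,0,0,0,4.8,0,0,0.1,0,0,0,4.8]'

```text
time_s: 16.02
eef_pos: [0.5171, -0.2364, 0.1827]
tcp_rot: [-0.0, 0.964, 0.267, -0.0]
force: [-1.3, 0.0, -2.4]
finger_gap: 0.0511
finger_force: 30.0
```

carry_out --increments '[0,0,0.05,0,0,0,4.8,0,0,0.1,0,0,0,4.8,0,0,0.1,0,0,0,4.8,0,0,0.1,0,0,0,4.8]'

```text
time_s: 16.52
eef_pos: [0.5171, -0.2364, 0.1817]
tcp_rot: [-0.0, 0.964, 0.267, -0.0]
force: [-0.4, -1.6, -1.7]
finger_gap: 0.0515
finger_force: 30.0
```

carry_out --increments '[0,0,0.05,0,0,0,4.8,0,0,0.05,0,0,0,4.8,0,0,0.05,0,0,0,4.8]'

```text
time_s: 16.9
eef_pos: [0.5171, -0.2364, 0.1812]
tcp_rot: [-0.0, 0.964, 0.267, -0.0]
force: [-1.4, -0.6, -2.1]
finger_gap: 0.0515
finger_force: 30.0
```

carry_out --increments '[0,0,0.05,0,0,0,4.8,0,0,0.05,0,0,0,4.8,0,0,0.05,0,0,0,4.8]'

```text
time_s: 17.27
eef_pos: [0.5171, -0.2364, 0.1807]
tcp_rot: [0.0, 0.964, 0.267, 0.0]
force: [-1.3, -0.5, -0.5]
finger_gap: 0.0518
finger_force: 30.0
```

carry_out --increments '[0,0,0.03,0,0,0,4.8,0,0,0.05,0,0,0,4.8,0,0,0.05,0,0,0,4.8]'

```text
time_s: 17.65
eef_pos: [0.5172, -0.2365, 0.1803]
tcp_rot: [0.0, 0.964, 0.267, 0.0]
force: [-1.5, -1.0, 1.7]
finger_gap: 0.0512
finger_force: 30.0
```

Run:
```python
from h import *
for i in range(4):
    d=r.get_image('scene') ; s=r.get_state(); R=M(s['tcp_rot']); print('F tool',(np.array(s['force'])@R).round(2),s['ft_torque'])
world()
```

```text
F tool [-1.37 -0.53 -0.53] [-0.20451582  0.3431721   0.01857146]
F tool [-1.4  -0.57  0.37] [-0.24804333  0.3369504  -0.01594781]
F tool [-1.78 -0.07 -1.05] [-0.19351375  0.30458047  0.00663005]
F tool [-2.   -0.6  -0.34] [-0.21969678  0.278449    0.03926609]
t 17.85 p [ 0.5172 -0.2364  0.1803] x yaw 31.03 tilt [ 2.e-04  0.e+00 -1.e+00] F [-2.02 -0.51  0.34] gap 0.05137072215024124 29.997458048164845
```

The weight has transferred at seat height. Release gently and lift.

carry_out --increments '[0,0,0,0,0,0,5.4,0,0,0,0,0,0,5.8,0,0,0,0,0,0,6.5,0,0,0,0,0,0,7.5,0,0,0,0,0,0,7.5]'

```text
time_s: 18.48
eef_pos: [0.5171, -0.2365, 0.1802]
tcp_rot: [0.0, 0.964, 0.267, 0.0]
force: [0.3, 0.4, -0.2]
finger_gap: 0.0749
finger_force: 0.0
```

carry_out --increments '[0,0,-0.5,0,0,0,7.5,0,0,-2,0,0,0,7.5,0,0,-4,0,0,0,7.5,0,0,-7,0,0,0,7.5,-3,0,-10,0,0,0,7.5,-5,0,-12,0,0,0,7.5,-5,0,-12,0,0,0,7.5,-5,0,-12,0,0,0,7.5]'

```text
time_s: 19.48
eef_pos: [0.4746, -0.2618, 0.3003]
tcp_rot: [0.0, 0.964, 0.268, 0.0]
force: [0.2, -0.1, -0.9]
finger_gap: 0.0747
finger_force: 0.0
```

Run:
```python
from h import *
world(); d=grab('wrist'); a=np.array(d['pixels'])[100:240,190:330,::-1]
e=grab('scene'); b=np.array(e['pixels'])[130:210,95:175,::-1]
f=lambda i:cv2.resize(i,(390,390),interpolation=cv2.INTER_CUBIC)
cv2.imwrite('pics/final.png',np.hstack([f(a),f(b)]))
p=np.array(d['pixels']).astype(int); v,u=np.mgrid[:384,:512]
m=(p[...,0]>120)&(p[...,0]-p[...,2]>60)&(p[...,1]>p[...,0]*.6)&(u>190)&(u<330)&(v>100)&(v<240)
D=np.array(d['depth']); K=np.array(d['camera_matrix']); A=np.dstack([u-K[0,2],v-K[1,2]])/K[0,0]; t=np.linalg.norm(A,axis=2)
P=(np.dstack([A*(np.tan(t)/t)[...,None],np.ones_like(t)])*D[...,None])@np.array(d['rotation']).T+np.array(d['eye'])
Q=P[m&(D>0)]; Q=Q[abs(Q[:,2]-.094)<.008]
c,*_=np.linalg.lstsq(np.c_[Q[:,:2]-Q[:,:2].mean(0),np.ones(len(Q))],Q[:,2],rcond=None); print('plane slope,z',c,len(Q),np.median(Q[:,2]),Q.mean(0))
```

```text
t 19.475 p [ 0.4746 -0.2618  0.3003] x yaw 31.04 tilt [ 5.e-04  1.e-04 -1.e+00] F [ 0.21 -0.1  -0.87] gap 0.07470939015323587 0.0
plane slope,z [0.00270096 0.00165133 0.09396201] 1905 0.09391149691625683 [ 0.51346056 -0.23856813  0.09396201]
```

View pics/final.png

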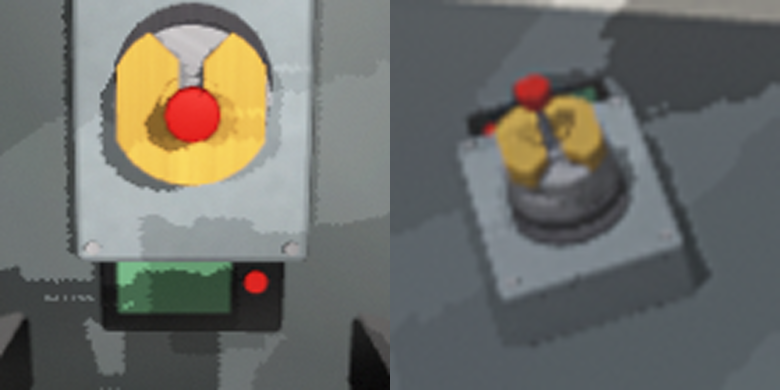

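The final picture shows the brass level on the steel discs (top at z = 94 mm, which is home), with its slot straight to the back and the knob at (193,115) above it.

```bash
python3 -c "
from plant import r
print(r.finish_job())"
```

```text
the job is handed in; nothing more can be done
None
```

The brass disc sits level and fully home on the hanger (top at 94 mm), slot straight to the gauge's back, released without touching anything else; wrist readings at the end of each move stayed under about 4 N on the gauge, and I handed the job in at about 19.5 s.

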